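# Pop the analyser's cover, press the start key, relatch the cover

## Robot

A 6-joint arm with a two-finger parallel gripper is mounted at the origin on the work surface. World frame = base frame: x ahead of the robot, y to its left, z up, the work surface at z = 0. Lengths are in m, angles in degrees, forces in N, time in s.
With the tool pointing down it reaches from about 0.225 to 0.875 m from the base axis. Payload 3.4 kg.
Tool frame: the origin (TCP) lies midway between the tips of the shut fingers; the grasp point (between the pads) lies 19 mm behind it; z points along the fingers, y is the line along which they close (so a half turn about z gives the same grasp; the last joint's range is limited). The gripper opens to 85 mm and grips with 20 to 120 N. Pads are 22 mm wide; open, the fingers measure 114 mm over their backs; the gripper's body (76 mm by 85 mm) begins 54 mm behind the grasp point. The pads swing forward as they close: fully open they stand 13 mm farther back than shut.
Start: joints at [-81.188, 15.808, 86.224, -0, 77.962, -6.933], TCP at [0.156, -0.553, 0.231] pointing down, gripper open.
Joint ranges: [-165.64, 165.64], [-43.16, 119.46], [12.63, 154.43], [-67.54, 247.53], [6.08, 155.33], [-154.97, 154.97]. Speed limits (degrees/s): [147.25, 147.25, 180, 180, 180, 180].

## Interface

Orientations are given as a 3x3 rotation matrix whose columns are the frame's x, y, z axes.
In Python, from station import ctrl, cams gives the robot as it stands.
- The arm moves only by the tool play_rows, never from a script. Its argument "steps" is a list of rows, each a list of 4 numbers: the shift along the world's x, y, z in units of 0.02 m (1.0 is 0.02 m), then the turn about the world's z in units of 2 rad (1.0 is 2 rad). A call has 1 to 8 rows; each row shifts and turns the commanded pose from where the row before left it; what a row does not reach is not made up. A row lasts 1/10 s, in which the tool goes at most 50 mm and 8.59 degrees, less where a joint would pass 70% of its speed; a pose out of reach is approached as far as the arm can. A call with a number of a shift or a turn outside -1 to 1 is refused whole. A call with a gripper value outside its range is refused whole. "fingers" is the closure, from 0 (fully open) to 1 (shut), set as the call begins (left out, the last holds). The fingers move at their own pace and stop on an object; "newtons" is the grip in N (left out, the last holds). Time passes only in rows, so rows that do not move let the fingers close. It gives the time, the measured TCP pose, the force, the opening and the grip force at its end, in the units of the state.
- ctrl.get_state(): the state, without advancing time (a new reading comes with each control period).
- cams.camera(name): name is "scene" or "top"; returns a dict with "color" (384x512x3 uint8, blue, green, red), "mtx" (3x3 intrinsics, pixels), "world_from_camera" (4x4, takes a point from camera to world coordinates). Camera axes: x right, y up, looking along -z (the intrinsics and any distortion apply to the point x, -y, -z); pixel columns grow to the right and rows downward; lengths in m; the calibration is good to about 2 mm. A picture is of the moment at which its call begins. There is no depth.
- ctrl.sign_off(): hands the job in; it is judged then, once.
Trained networks look in a picture, given as the dict that the camera call returned (one of the last four; its "shot" number tells which), for a name from the list of things; names that differ only in an ending like _2 or _b are one class to them, and where a whole thing is asked for, a point or a joint stands for the part that bears it (a point fixed in the world has none). Each returns a list of dicts, best first, with "conf" (0 to 1); they miss things now and then, are a little off and sometimes report something else, mostly with a low value. They report only what shows in the picture. A call takes as long as a camera call.
- cams.search_frame(picture, query): "position" ([x, y, z] in m, in the coordinates of the camera as it stood for that picture, good to about 4 mm: the middle of the surface that is visible of it).
The state is a dict: "clock": time; "qpos": joint angles; "qvel": joint speeds; "joint_efforts": joint torques, N m; "eef_pos": TCP position; "ee_rot": TCP orientation; "force": force on the tool from outside, world axes, zero at the start; "torque": the same for the moment, N m; "gripper_width": finger opening in m; "finger_force": force on a finger pad.
Only numpy, scipy, OpenCV 4.12 (cv2) and the standard library are available. Lean on these libraries where they do the work, as an engineer would, in place of code of your own. Each camera call takes 0.05 s, during which the arm holds its last target. There are 200 camera calls.

## Task

Start the analyser's measuring cycle: press the closed grey cover fully down and let go so that its push-latch pops it open, press the round key under it all the way down with a fingertip (not the square key), then push the cover shut and press it fully down again so that it stays latched, and take the hand away. Only touch and press: leave everything that stands on and around the analyser where it is.

Things in the scene. Friction and masses are not known exactly. Their poses are not given: they have to be found in the camera images.
- analyser: White bench-top analyser, 220 deep (x) x 300 wide (y), flat deck 74 high, fixed to the bench. Origin: centre of its underside; its x points from its front (robot side, with a display and printed keys that do nothing) to its back, y to its left, z up. In the left half of the deck, 11 mm above it, sits the grey cover.
- cover (a joint): Angle (rad) of the grey hinged cover on its push-latch: 0 = shut and latched (within 0.01), 1.25 = fully popped open, negative = pressed in past latched; stop at about -0.072. Latched: press in beyond -0.06 (best to the stop), let go: it pops fully open in about 1 s. Open: swing it down, press beyond -0.05 (best to the stop), let go: it stays latched. Each full press and release changes over.
- cover_press (a point): Where one presses the cover's outer (upper) face: middle of its width, 42 mm from the hinge axis, 15 mm from the free front edge. Moves with the cover; x points from free edge to hinge, z out of the outer face. A spring opens the cover: about 3 N holds it down here near shut, 1 N when open; at the stop it is 3 mm below its latched height.
- cover_edge (a point): Middle of the cover's free edge, on the outer face, 57 mm from the hinge axis. Moves with the cover; 54 mm above the hinge and 16 mm in front of it when open. The cover is a plate 57 deep x 110 wide, 3.5 thick (8 with its rim), top 85 above the bench when shut; it hinges along its back edge, so the free edge rises from the robot's side.
- cover_hinge (a point): Middle of the hinge axis, fixed, 83 above the bench, at x = +50, y = +40 mm in the analyser's frame; axes as the analyser's. A 10 mm wide ridge behind it reaches 85 high.
- round_key_top (a point): Centre of the top of the round white key (diameter 18), under the cover, 42 mm in front of the hinge axis and 27 mm to the analyser's left (+y) of the cover's middle; its top is 76.7 above the bench, 2.7 above the deck around the 68 x 118 mm pocket it stands in.
- round_key (a joint): Travel of the round key: 0 = up, 0.004 m = fully down. Spring: 1.3 N to start, about 3.3 N fully down; it comes back by itself.
- square_key_top (a point): Centre of the top of the square white key (16 x 16), same height, 54 mm to the analyser's right (-y) of the round key. Not to be pressed.
- square_key (a joint): Travel of the square key: 0 = up, 0.004 m = fully down.
- vial: Loose amber vial, diameter 22, 42 high, standing on the analyser's deck to the right of the cover. Origin: centre of its underside. Leave alone.
- reagent_jar: Loose white jar, diameter 30, 40 high, standing on the front right of the analyser's deck. Origin: centre of its underside. Leave alone.
- tube_rack: Loose black rack, 200 x 100 x 35, with five capped tubes reaching 92 high, left of the analyser. Origin: centre of its underside. Leave alone.
- stopwatch: Loose round stopwatch, diameter 68, 19 high, right of the analyser. Origin: centre of its underside. Leave alone.
- reagent_bottle: Loose square white bottle, 55 x 55 x 103, left of the analyser's front. Origin: centre of its underside. Leave alone.
- marker: Loose grey pen, 130 x 12 x 11, right of the analyser. Origin: centre of its underside. Leave alone.

How it is judged:
By the outcome, as a careful person would: the job done as asked, in the order asked, and still so for the second after the job is handed in, with the robot touching nothing.
It also fails if it takes over 48 s, if anything falls off the work surface, if the arm or the gripper's body presses on something with over 40 N, if the wrist force passes 120 N, or if a joint passes its speed limit or range.

## Working session

There is one attempt and no reset: what is moved stays moved. The work goes in short steps, Python scripts to look and compute and a tool call to move; the robot and the scene stay as the last step left them, time stands still between calls to the robot, and variables do not carry over. Pictures are saved under pics/ and viewed, at most 10 in all, crops included, and the job is handed in when it is done.

Besides the shell and the picture viewer there is one more tool, called after "Emit:" as name(argument=value, ...), one argument or row to a line, values as JSON. play_rows: Moves the arm, as the interface text tells. Shifts and turns lie within -1 to 1; 1 stands for 0.02 m of shift or 2 rad of turn. Its arguments: {"type":"object","properties":{"steps":{"type":"array","items":{"type":"array","items":{"type":"number","minimum":-1,"maximum":1}}},"fingers":{"type":"number"},"newtons":{"type":"number"}},"required":["steps"]}

```bash
mkdir -p pics; cat > h.py <<'E'
from station import ctrl, cams
import numpy as np, cv2
def look(c,names,save=None):
    p=cams.camera(c); T=p["world_from_camera"]
    if save: cv2.imwrite(save,p["color"])
    for n in names:
        for d in cams.search_frame(p,n)[:2]:
            w=T@np.r_[d["position"],1]; print(c,n,round(d["conf"],2),np.round(w[:3],4))
    return p
def px(p,w):
    T=np.linalg.inv(p["world_from_camera"]); c=T@np.r_[w,1]; v=p["mtx"]@np.array([c[0],-c[1],-c[2]]); return v[:2]/v[2]
def ray(p,uv,z):
    T=p["world_from_camera"]; d=np.linalg.inv(p["mtx"])@np.r_[uv,1]; d=T[:3,:3]@(d*[1,-1,-1]); o=T[:3,3]; return o+d*(z-o[2])/d[2]
E
python3 - <<'E'
from h import *
N="analyser cover cover_press cover_edge vial reagent_jar tube_rack reagent_bottle stopwatch".split()
look("top",N,"pics/t1.png");look("scene",N,"pics/s1.png")
s=ctrl.get_state();print(s["clock"],s["eef_pos"],s["ee_rot"])
E
```

```text
top analyser 0.75 [ 0.5612 -0.0899  0.073 ]
top cover 0.78 [ 0.5849 -0.0555  0.0866]
top cover_press 0.57 [ 0.5843 -0.0547  0.0876]
top cover_edge 0.62 [ 0.5861 -0.0504  0.0839]
top vial 0.46 [ 0.6196 -0.1632  0.1024]
top reagent_jar 0.4 [ 0.5048 -0.2145  0.1114]
top tube_rack 0.76 [0.5369 0.4521 0.0339]
top reagent_bottle 0.75 [0.3432 0.2729 0.0854]
top stopwatch 0.58 [ 0.4293 -0.4264  0.0154]
scene analyser 0.7 [ 0.6018 -0.0942  0.0691]
scene cover 0.75 [ 0.5866 -0.0604  0.0824]
scene cover_press 0.63 [ 0.5866 -0.0565  0.0894]
scene cover_press 0.57 [ 0.6021 -0.0974  0.0722]
scene cover_edge 0.86 [ 0.5864 -0.0609  0.0824]
scene vial 0.61 [ 0.6296 -0.1657  0.1001]
scene reagent_jar 0.49 [ 0.5161 -0.2214  0.1016]
scene tube_rack 0.85 [0.5529 0.4447 0.0367]
scene reagent_bottle 0.78 [0.3571 0.265  0.0641]
scene reagent_bottle 0.16 [ 0.5769 -0.4634  0.0061]
scene stopwatch 0.58 [ 0.439  -0.4298  0.0171]
1.0 [ 0.15603554 -0.5534582   0.23134628] [[ 9.62474511e-01  2.71372099e-01  1.13630177e-05]
 [ 2.71372098e-01 -9.62474503e-01 -1.25892885e-04]
 [-2.32272015e-05  1.24252298e-04 -9.99999992e-01]]
```

View pics/t1.png

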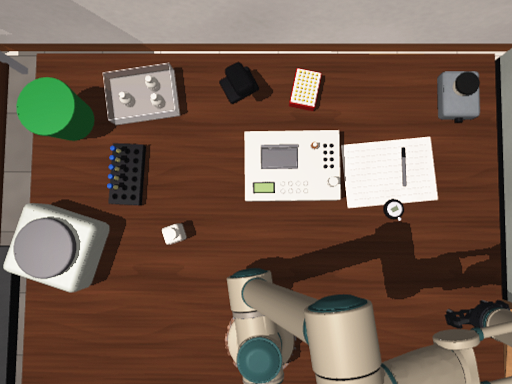

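View pics/s1.png

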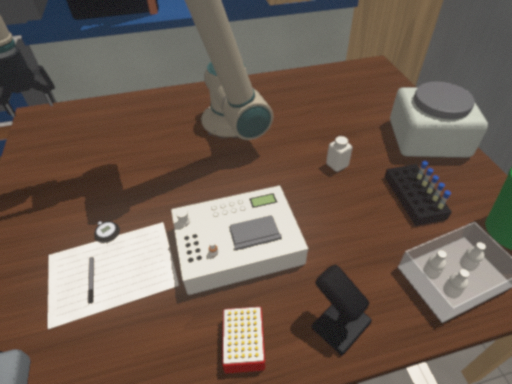

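The top view shows the analyser at px (245–341, 130–202), with its cover at about (262–298, 145–168), the vial at (315,146) and the jar at (334,181). Next I'll fit the analyser's outline and the cover.

```bash
python3 - <<'E'
from h import *
p=look("top",[]); s=look("scene",[])
im=p["color"]
g=im.min(axis=2); m=(g>185).astype(np.uint8); m[:, 342:]=0; m[:,:240]=0; m[:125]=0; m[206:]=0
m=cv2.morphologyEx(m,cv2.MORPH_CLOSE,np.ones((3,3)))
c=max(cv2.findContours(m,0,1)[0],key=cv2.contourArea); r=cv2.minAreaRect(c); print(r)
print("analyser corners",[np.round(ray(p,q,.074),4) for q in cv2.boxPoints(r)])
k=((im.max(axis=2)<150)).astype(np.uint8); k[:140]=0;k[173:]=0;k[:,:256]=0;k[:,304:]=0
c=max(cv2.findContours(k,0,1)[0],key=cv2.contourArea); r=cv2.minAreaRect(c); print(r)
print("cover corners",[np.round(ray(p,q,.083),4) for q in cv2.boxPoints(r)])
a=cv2.resize(im[122:210,238:348],None,fx=5,fy=5,interpolation=cv2.INTER_CUBIC)
b=cv2.resize(s["color"][180:295,165:310],None,fx=4,fy=4,interpolation=cv2.INTER_CUBIC)
a=cv2.copyMakeBorder(a,0,0,0,600-a.shape[1],0) if a.shape[1]<600 else a
cv2.imwrite("pics/ta.png",a);cv2.imwrite("pics/sb.png",b)
E
```

```text
((291.74395751953125, 165.07510375976562), (69.33578491210938, 94.447509765625), 89.18154907226562)
analyser corners [array([0.6692, 0.0574, 0.074 ]), array([ 0.6744, -0.2423,  0.074 ]), array([ 0.4543, -0.2442,  0.074 ]), array([0.4483, 0.0522, 0.074 ])]
((279.5, 156.5), (23.0, 37.0), 90.0)
cover corners [array([0.6231, 0.0029, 0.083 ]), array([ 0.6235, -0.1136,  0.083 ]), array([ 0.5506, -0.1137,  0.083 ]), array([0.5501, 0.0024, 0.083 ])]
```

View pics/ta.png

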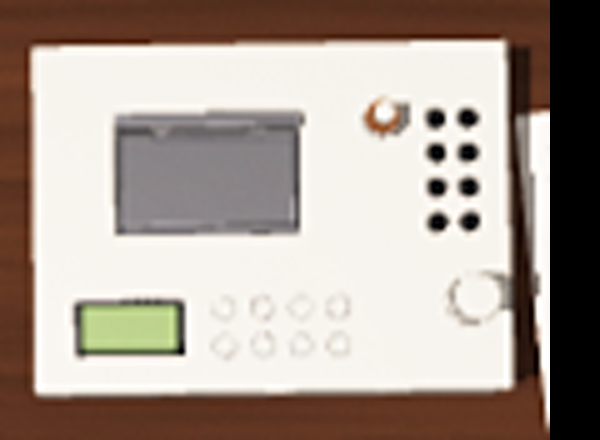

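View pics/sb.png

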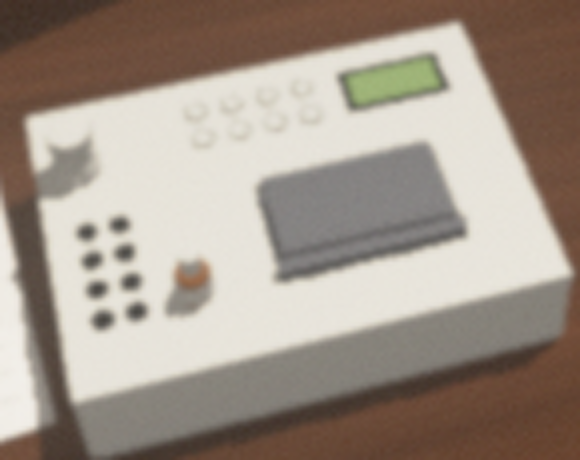

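The crops confirm the layout: yaw is about +1° and the cover is at crop px (117–299, 112–233), closed. By geometry the hinge is near (0.611, -0.053) and the press point near (0.569, -0.054). I'll cross-check with the scene camera while the arm approaches high up.

```bash
python3 - <<'E'
from h import *
s=look("scene",[])
q=[ray(s,np.array(c)/4+[165,180]-.4,.074) for c in [(458,22),(27,117),(75,402),(572,272)]]
print(np.round(q,4),np.mean(q,0))
q=[ray(s,np.array(c)/4+[165,180]-.4,.085) for c in [(428,143),(260,187)]]; print("cover free edge",np.round(q,4),np.mean(q,0))
E
```

```text
[[ 0.4483  0.0513  0.074 ]
 [ 0.4547 -0.2471  0.074 ]
 [ 0.6748 -0.2418  0.074 ]
 [ 0.6676  0.0567  0.074 ]] [ 0.5613268  -0.09524007  0.074     ]
cover free edge [[ 0.5563 -0.0016  0.085 ]
 [ 0.562  -0.1119  0.085 ]] [ 0.55915761 -0.05675296  0.085     ]
```

Emit:
play_rows(
  steps=[
    [0.83, 1, 0, -0.064],
    [0.83, 1, 0, -0.064],
    [0.83, 1, 0, 0],
    [0.83, 1, 0, 0],
    [0.83, 1, 0, 0],
    [0.83, 1, 0, 0],
    [0.83, 1, 0, 0],
    [0.83, 1, 0, 0],
  ],
  fingers=1,
  newtons=40,
)

```text
clock: 1.95
eef_pos: [0.2894, -0.3926, 0.2314]
ee_rot: [[1.0, 0.019, 0.0], [0.019, -1.0, -0.0], [0.0, 0.0, -1.0]]
force: [0.2, 0.6, 0.3]
gripper_width: -0.0
finger_force: 0.0
```

Emit:
play_rows(
  steps=[
    [0.83, 1, 0, 0],
    [0.83, 1, 0, 0],
    [0.83, 1, 0, 0],
    [0.83, 1, 0, 0],
    [0.83, 1, 0, 0],
    [0.83, 1, 0, 0],
    [0.83, 1, 0, 0],
    [0.83, 1, 0, 0],
  ],
)

```text
clock: 2.75
eef_pos: [0.4223, -0.2326, 0.2315]
ee_rot: [[1.0, 0.019, 0.0], [0.019, -1.0, -0.0], [0.0, 0.0, -1.0]]
force: [-0.0, -0.8, 0.4]
gripper_width: 0.0001
finger_force: 0.0
```

Emit:
play_rows(
  steps=[
    [0.83, 1, 0, 0],
    [0.83, 1, 0, 0],
    [0.83, 1, 0, 0],
    [0.83, 1, 0, 0],
    [0.83, 1, 0, 0],
    [0.83, 1, 0, 0],
    [0.83, 1, 0, 0],
    [0, 0, 0, 0],
  ],
)

```text
clock: 3.55
eef_pos: [0.5396, -0.0913, 0.2312]
ee_rot: [[1.0, 0.022, 0.001], [0.022, -1.0, 0.001], [0.001, -0.001, -1.0]]
force: [-0.9, -0.7, -0.3]
gripper_width: 0.0002
finger_force: 0.0
```

Both views agree: centre (0.5615, -0.0945), yaw about 1.2°. So the press point is (0.569, -0.054) and the round key is (0.568, -0.027).

Emit:
play_rows(
  steps=[
    [0.73, 0.93, -1, 0],
    [0.73, 0.93, -1, 0],
    [0, 0, -1, 0],
    [0, 0, -1, 0],
    [0, 0, -1, 0],
    [0, 0, -1, 0],
    [0, 0, -0.5, 0],
    [0, 0, 0, 0],
  ],
)

```text
clock: 4.35
eef_pos: [0.5657, -0.0566, 0.1]
ee_rot: [[1.0, 0.018, -0.003], [0.018, -1.0, 0.0], [-0.003, -0.0, -1.0]]
force: [-0.2, 0.1, -0.3]
gripper_width: -0.0002
finger_force: 0.0
```

Emit:
play_rows(
  steps=[
    [0, 0, -0.3, 0],
    [0, 0, -0.25, 0],
    [0, 0, -0.15, 0],
    [0, 0, 0, 0],
  ],
)

```text
clock: 4.75
eef_pos: [0.5669, -0.0563, 0.0872]
ee_rot: [[1.0, 0.019, -0.0], [0.019, -1.0, -0.0], [-0.0, 0.0, -1.0]]
force: [0.0, 0.5, 0.1]
gripper_width: -0.0003
finger_force: 0.0
```

Emit:
play_rows(
  steps=[
    [0.1, 0.1, -0.1, 0],
    [0, 0, -0.1, 0],
    [0, 0, 0, 0],
  ],
)

```text
clock: 5.05
eef_pos: [0.5695, -0.0541, 0.0837]
ee_rot: [[1.0, 0.019, 0.001], [0.019, -1.0, -0.0], [0.001, 0.0, -1.0]]
force: [-0.7, 0.5, 3.8]
gripper_width: 0.0001
finger_force: 1.7
```

Emit:
play_rows(
  steps=[
    [0, 0, -0.05, 0],
    [0, 0, -0.05, 0],
    [0, 0, 0, 0],
  ],
)

```text
clock: 5.35
eef_pos: [0.5695, -0.0541, 0.0822]
ee_rot: [[1.0, 0.019, 0.001], [0.019, -1.0, -0.0], [0.001, 0.0, -1.0]]
force: [-1.2, 0.9, 6.6]
gripper_width: 0.0
finger_force: 3.6
```

Emit:
play_rows(
  steps=[
    [0, 0, -0.05, 0],
    [0, 0, -0.03, 0],
    [0, 0, 0, 0],
  ],
)

```text
clock: 5.65
eef_pos: [0.5696, -0.0542, 0.0819]
ee_rot: [[1.0, 0.019, 0.002], [0.019, -1.0, -0.0], [0.002, 0.0, -1.0]]
force: [-2.7, 0.7, 14.8]
gripper_width: 0.0003
finger_force: 7.2
```

Force has risen to 15 N at the stop. Now I let go, rising and moving back.

Emit:
play_rows(
  steps=[
    [-0.5, 0, 1, 0],
    [-1, 0, 1, 0],
    [-1, 0, 1, 0],
    [-1, 0, 1, 0],
    [-1, 0, 1, 0],
    [0, 0, 0, 0],
    [0, 0, 0, 0],
    [0, 0, 0, 0],
  ],
)

```text
clock: 6.45
eef_pos: [0.4793, -0.0543, 0.1787]
ee_rot: [[1.0, 0.019, -0.001], [0.019, -1.0, 0.0], [-0.001, -0.0, -1.0]]
force: [-0.3, -0.3, -0.3]
gripper_width: -0.0001
finger_force: 0.0
```

Emit:
play_rows(
  steps=[
    [0, 0, 0, 0],
    [0, 0, 0, 0],
    [0, 0, 0, 0],
    [0, 0, 0, 0],
    [0, 0, 0, 0],
  ],
)

```text
clock: 6.95
eef_pos: [0.4791, -0.0543, 0.1796]
ee_rot: [[1.0, 0.019, -0.0], [0.019, -1.0, -0.0], [-0.0, 0.0, -1.0]]
force: [0.2, 0.4, 0.6]
gripper_width: -0.0002
finger_force: 0.0
```

```bash
python3 - <<'E'
from h import *
N="cover cover_edge round_key_top square_key_top".split()
p=look("top",N);s=look("scene",N)
st=ctrl.get_state();print(st["eef_pos"])
a=cv2.resize(p["color"][122:210,238:348],(550,440)[:2],interpolation=cv2.INTER_CUBIC)
b=cv2.resize(s["color"][150:295,165:310],None,fx=4,fy=4,interpolation=cv2.INTER_CUBIC)
cv2.imwrite("pics/b2.png",b)
cv2.imwrite("pics/a2.png",a)
E
```

```text
top cover 0.53 [ 0.6035 -0.0627  0.1287]
top cover_edge 0.7 [ 0.5993 -0.0594  0.1235]
scene cover 0.95 [ 0.6041 -0.0605  0.1112]
scene cover_edge 0.64 [ 0.6027 -0.0574  0.1074]
[ 0.47903965 -0.05426441  0.17978045]
```

View pics/b2.png

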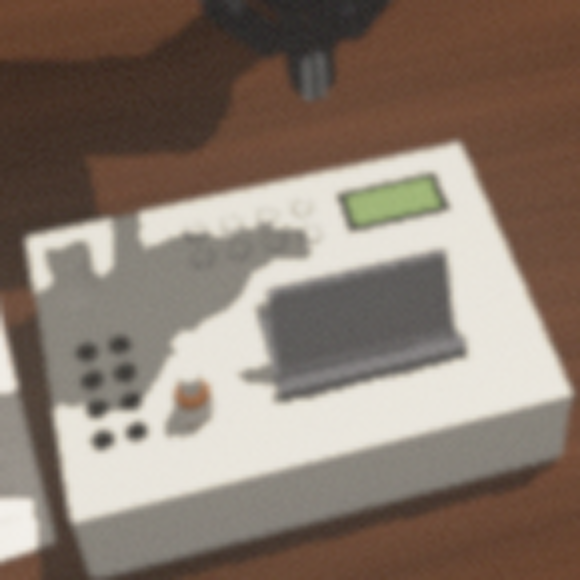

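View pics/a2.png

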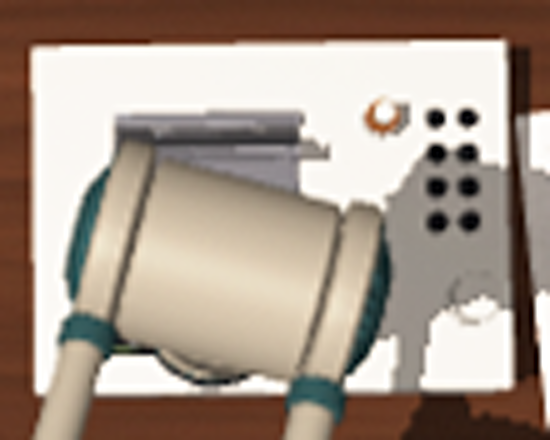

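The cover stands open: its dark plate shows upright at scene crop (270–450, 250–390), and the finger is clear of it. Next I go over the round key at (0.567, -0.0275), keeping in front of the cover.

Emit:
play_rows(
  steps=[
    [0.87, 0.27, 0, 0],
    [0.87, 0.27, 0, 0],
    [0.87, 0.27, 0, 0],
    [0.87, 0.27, -0.5, 0],
    [0.87, 0.26, -1, 0],
    [0, 0, -1, 0],
    [0, 0, -1, 0],
    [0, 0, -0.5, 0],
  ],
)

```text
clock: 8.25
eef_pos: [0.565, -0.0272, 0.0979]
ee_rot: [[1.0, 0.019, -0.003], [0.019, -1.0, 0.0], [-0.003, -0.0, -1.0]]
force: [-0.5, -0.3, -0.3]
gripper_width: 0.0001
finger_force: 0.0
```

Emit:
play_rows(
  steps=[
    [0, 0, -0.5, 0],
    [0, 0, -0.25, 0],
    [0, 0, 0, 0],
  ],
)

```text
clock: 8.55
eef_pos: [0.5659, -0.0275, 0.0845]
ee_rot: [[1.0, 0.019, -0.0], [0.019, -1.0, -0.0], [-0.0, -0.0, -1.0]]
force: [-0.4, 0.4, -0.3]
gripper_width: -0.0001
finger_force: 0.0
```

Emit:
play_rows(
  steps=[
    [0.05, 0, -0.2, 0],
    [0, 0, -0.15, 0],
    [0, 0, -0.1, 0],
    [0, 0, 0, 0],
  ],
)

```text
clock: 8.95
eef_pos: [0.5673, -0.0275, 0.0759]
ee_rot: [[1.0, 0.019, 0.001], [0.019, -1.0, -0.0], [0.001, 0.0, -1.0]]
force: [-0.7, -0.9, 2.4]
gripper_width: -0.0002
finger_force: 0.8
```

Emit:
play_rows(
  steps=[
    [0, 0, -0.1, 0],
    [0, 0, 0, 0],
  ],
)

```text
clock: 9.15
eef_pos: [0.5674, -0.0276, 0.0739]
ee_rot: [[1.0, 0.019, 0.001], [0.019, -1.0, -0.0], [0.001, 0.0, -1.0]]
force: [0.4, -0.1, 2.5]
gripper_width: 0.0001
finger_force: 1.3
```

Emit:
play_rows(
  steps=[
    [0, 0, -0.05, 0],
    [0, 0, -0.05, 0],
    [0, 0, 0, 0],
  ],
)

```text
clock: 9.45
eef_pos: [0.5674, -0.0275, 0.0727]
ee_rot: [[1.0, 0.019, 0.001], [0.019, -1.0, -0.0], [0.001, 0.0, -1.0]]
force: [-1.1, 0.2, 7.4]
gripper_width: 0.0004
finger_force: 3.7
```

Emit:
play_rows(
  steps=[
    [0, 0, -0.05, 0],
    [0, 0, 0, 0],
  ],
)

```text
clock: 9.65
eef_pos: [0.5674, -0.0275, 0.0726]
ee_rot: [[1.0, 0.019, 0.001], [0.019, -1.0, -0.0], [0.001, 0.0, -1.0]]
force: [-3.1, 2.0, 12.9]
gripper_width: -0.0003
finger_force: 6.3
```

The key bottoms at z=0.0726 with 13 N, which matches its full 4 mm travel. Now straight up, then over and behind the cover.

Emit:
play_rows(
  steps=[
    [0, 0, 0.5, 0],
    [0, 0, 1, 0],
    [0, 0, 1, 0],
    [0, 0, 1, 0],
    [0, 0, 1, 0],
    [0, 0, 1, 0],
    [0.8, -0.35, 0, 0],
    [0.8, -0.35, 0, 0],
  ],
)

```text
clock: 10.45
eef_pos: [0.5992, -0.0414, 0.1817]
ee_rot: [[1.0, 0.019, 0.001], [0.019, -1.0, -0.0], [0.001, 0.0, -1.0]]
force: [0.1, -0.9, 0.0]
gripper_width: 0.0001
finger_force: 0.0
```

Emit:
play_rows(
  steps=[
    [0.8, -0.35, 0, 0],
    [0.8, -0.3, 0, 0],
    [0, 0, 0, 0],
    [0, 0, -0.9, 0],
    [0, 0, -0.9, 0],
    [0, 0, -0.9, 0],
    [0, 0, 0, 0],
  ],
)

```text
clock: 11.15
eef_pos: [0.6278, -0.0536, 0.1239]
ee_rot: [[1.0, 0.019, -0.007], [0.019, -1.0, 0.001], [-0.007, -0.002, -1.0]]
force: [-0.4, 0.9, 0.0]
gripper_width: 0.0001
finger_force: 0.0
```

Emit:
play_rows(
  steps=[
    [-0.4, 0, 0, 0],
    [-0.4, 0, 0, 0],
    [0, 0, 0, 0],
  ],
)

```text
clock: 11.45
eef_pos: [0.6138, -0.0543, 0.1279]
ee_rot: [[1.0, 0.019, 0.0], [0.019, -1.0, -0.0], [0.0, 0.0, -1.0]]
force: [-0.4, 0.0, -0.6]
gripper_width: 0.0006
finger_force: 0.0
```

Emit:
play_rows(
  steps=[
    [-0.33, 0, -0.12, 0],
    [-0.32, 0, -0.13, 0],
    [-0.28, 0, -0.13, 0],
    [-0.27, 0, -0.14, 0],
    [0, 0, 0, 0],
  ],
)

```text
clock: 11.95
eef_pos: [0.5899, -0.0544, 0.1158]
ee_rot: [[1.0, 0.019, -0.002], [0.019, -1.0, 0.0], [-0.002, -0.0, -1.0]]
force: [0.6, -0.4, 0.4]
gripper_width: 0.0001
finger_force: 0.6
```

```bash
python3 - <<'E'
from h import *
s=look("scene",["cover"])
b=cv2.resize(s["color"][130:275,185:330],None,fx=4,fy=4,interpolation=cv2.INTER_CUBIC)
cv2.imwrite("pics/b3.png",b)
E
```

```text
scene cover 0.56 [ 0.5949 -0.0655  0.1008]
```

View pics/b3.png

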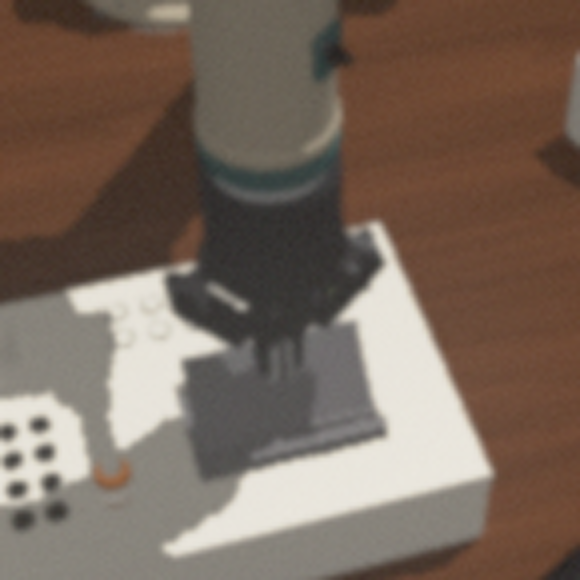

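The finger, at crop (280,360), is on the outer face near the free edge, and the plate has swung partly down. I continue along the arc.

Emit:
play_rows(
  steps=[
    [-0.24, 0, -0.2, 0],
    [-0.24, 0, -0.22, 0],
    [-0.19, 0, -0.27, 0],
    [-0.18, 0, -0.28, 0],
    [-0.1, 0, -0.21, 0],
    [-0.09, 0, -0.21, 0],
    [0, 0, 0, 0],
  ],
)

```text
clock: 12.75
eef_pos: [0.5689, -0.0543, 0.0877]
ee_rot: [[1.0, 0.019, -0.003], [0.019, -1.0, 0.0], [-0.003, -0.0, -1.0]]
force: [0.9, -0.9, 2.7]
gripper_width: 0.0001
finger_force: 1.1
```

Emit:
play_rows(
  steps=[
    [0, 0, -0.1, 0],
    [0, 0, -0.1, 0],
    [0, 0, 0, 0],
  ],
)

```text
clock: 13.05
eef_pos: [0.5688, -0.0543, 0.084]
ee_rot: [[1.0, 0.019, -0.003], [0.019, -1.0, 0.0], [-0.003, -0.0, -1.0]]
force: [-3.1, 0.8, 3.3]
gripper_width: -0.0004
finger_force: 1.7
```

Emit:
play_rows(
  steps=[
    [0, 0, -0.05, 0],
    [0, 0, -0.05, 0],
    [0, 0, 0, 0],
  ],
)

```text
clock: 13.35
eef_pos: [0.5693, -0.0543, 0.0824]
ee_rot: [[1.0, 0.019, -0.002], [0.019, -1.0, 0.0], [-0.002, -0.0, -1.0]]
force: [-3.5, 0.4, 3.8]
gripper_width: 0.0002
finger_force: 2.4
```

Emit:
play_rows(
  steps=[
    [0, 0, -0.05, 0],
    [0, 0, -0.02, 0],
    [0, 0, 0, 0],
  ],
)

```text
clock: 13.65
eef_pos: [0.5694, -0.0543, 0.0821]
ee_rot: [[1.0, 0.019, -0.001], [0.019, -1.0, -0.0], [-0.001, -0.0, -1.0]]
force: [-5.5, 0.3, 11.1]
gripper_width: 0.0002
finger_force: 5.4
```

At the stop again (z 0.082, 11 N). I add a touch more, then release straight up and retreat.

Emit:
play_rows(
  steps=[
    [0, 0, -0.04, 0],
    [0, 0, 0, 0],
  ],
)

```text
clock: 13.85
eef_pos: [0.5694, -0.0543, 0.0819]
ee_rot: [[1.0, 0.019, -0.001], [0.019, -1.0, -0.0], [-0.001, 0.0, -1.0]]
force: [-6.8, 1.0, 13.6]
gripper_width: -0.0003
finger_force: 7.2
```

Emit:
play_rows(
  steps=[
    [0, 0, 0.5, 0],
    [0, 0, 1, 0],
    [0, 0, 1, 0],
    [0, 0, 1, 0],
    [0, 0, 1, 0],
    [0, 0, 1, 0],
    [-1, -1, 0.5, 0],
    [-1, -1, 0, 0],
  ],
)

```text
clock: 14.65
eef_pos: [0.5323, -0.095, 0.2021]
ee_rot: [[1.0, 0.02, 0.006], [0.02, -1.0, -0.002], [0.006, 0.002, -1.0]]
force: [-0.5, -0.2, -0.6]
gripper_width: 0.0002
finger_force: 0.0
```

Emit:
play_rows(
  steps=[
    [-1, -1, 0, 0],
    [-1, -1, 0, 0],
    [-1, -1, 0, 0],
    [-1, -1, 0, 0],
    [-1, -1, 0, 0],
    [-1, -1, 0, 0],
    [-1, -1, 0, 0],
    [0, 0, 0, 0],
  ],
)

```text
clock: 15.45
eef_pos: [0.3891, -0.2367, 0.2004]
ee_rot: [[1.0, 0.015, 0.0], [0.015, -1.0, -0.002], [0.0, 0.002, -1.0]]
force: [0.7, 0.4, -0.3]
gripper_width: -0.0001
finger_force: 0.0
```

```bash
python3 - <<'E'
from h import *
N="cover cover_edge vial reagent_jar tube_rack reagent_bottle stopwatch".split()
p=look("top",N);s=look("scene",N)
st=ctrl.get_state();print(st["eef_pos"],st["force"])
b=cv2.resize(s["color"][150:295,165:310],None,fx=4,fy=4,interpolation=cv2.INTER_CUBIC)
cv2.imwrite("pics/b4.png",b)
E
```

```text
top cover 0.6 [ 0.5898 -0.0555  0.0883]
top cover_edge 0.84 [ 0.5838 -0.0521  0.0849]
top vial 0.55 [ 0.6192 -0.1606  0.1003]
top reagent_jar 0.59 [ 0.5051 -0.2127  0.1112]
top tube_rack 0.91 [0.5348 0.4479 0.0352]
top reagent_bottle 0.57 [0.3446 0.2718 0.0818]
top stopwatch 0.75 [ 0.4418 -0.4364  0.0179]
top stopwatch 0.37 [ 0.5596 -0.09    0.0697]
scene cover 0.68 [ 0.5862 -0.0635  0.0859]
scene cover_edge 0.79 [ 0.5867 -0.0575  0.0823]
scene cover_edge 0.61 [ 0.6006 -0.0962  0.0727]
scene vial 0.15 [0.5556 0.4438 0.034 ]
scene tube_rack 0.72 [0.5524 0.4466 0.0351]
scene tube_rack 0.62 [ 0.6026 -0.0954  0.0697]
scene reagent_bottle 0.95 [0.3587 0.2677 0.0641]
scene stopwatch 0.72 [ 0.5729 -0.4653  0.0076]
scene stopwatch 0.61 [ 0.4395 -0.4321  0.0162]
[ 0.39027605 -0.23441017  0.20031921] [0.21343359 0.05457308 0.2541465 ]
```

View pics/b4.png

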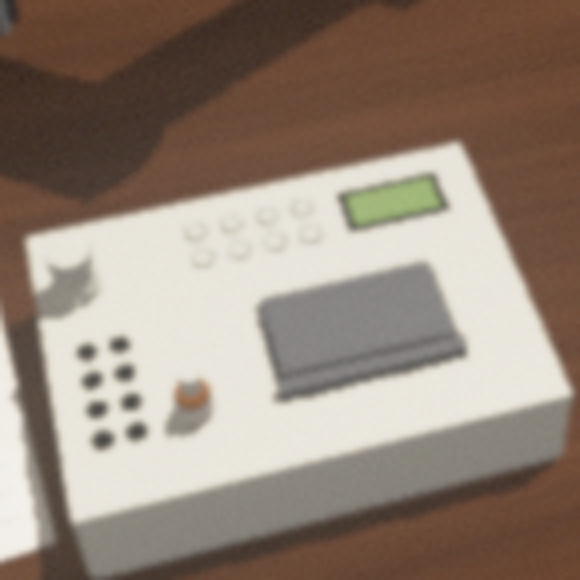

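The cover is flat and latched 1.6 s after release, at crop (260–465, 265–395) as it was at the start. The vial and jar are in place and the arm is clear, so I hand in.

```bash
python3 -c "
from station import ctrl
print(ctrl.sign_off())"
```

```text
the job is handed in; nothing more can be done
None
```

I popped the cover open, pressed the round key to its full 4 mm travel, pressed the cover shut (it was still latched after release), and handed the job in at about 15.5 s with the arm clear and the vial, jar, rack, bottle and stopwatch still in place.

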